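# Hold the power board up to the inspection camera

## Task

Take the power board, the one with the big square transformer, out of the red tote and hold it up in the air for the inspection camera: component side square to the lens, terminal strip uppermost and level, the middle of the board straight in front of the lens and 140 mm from its glass. Finish while still holding it there, steady and held by the gripper alone. Do not touch the camera, and leave the other two boards in their grooves and the bottle, solder reel and screwdriver where they are.

Things in the scene. Friction and masses are not known exactly. Their poses are not given: they have to be found in the camera images.
- power_board: Green circuit board 100 mm wide, 80 high, 2 thick, 0.09 to 0.15 kg, on edge in grooves of the tote, leaning up to 5 degrees. It alone carries a transformer: 36 x 32 mm block, black core, yellow taped winding, 24 mm off the board, centred 30 mm above the lower edge. Origin: middle of the lower edge, mid-thickness. +x out of the component side, y along the long edges, +z to the upper edge.
- power_board_mid (a point): Middle of the power board's component face (x 1, z 40 mm of the board); axes as the board.
- power_board_strip (a point): Where to pinch the power board from above, across x. A grey terminal strip 62 mm long (y), 15 high, 11 thick lies along the upper edge on the component side; board and strip are 13 mm thick together. This point is their centre (x 5.5, z 73 mm of the board); axes as the board. Below the strip nothing stands over 3 mm off the board down to z = 47 mm.
- capacitor_board: Bystander in other grooves of the tote: same board and strip, same way round, but with three round black capacitors 18 mm across, 22 mm tall, and a small yellow box capacitor 16 x 10 mm.
- heatsink_board: Bystander in other grooves of the tote: same board and strip, same way round, but with a finned aluminium heat sink 56 x 26 mm, 19 mm tall, and a small yellow box capacitor 16 x 10 mm.
- tote: Fixed red tote 222 (x) by 120 (y) by 50 mm high; walls, floor 5 mm; origin: middle of its underside. Black combs on both long walls form upright grooves 5 mm wide, up to z = 47 mm. The three boards stand across it on its floor at x = -60, 0, +60 mm in any order, component sides to its +x, upper edges 85 mm above the bench. Lift a board straight up 50 mm to clear the grooves.
- camera: Fixed camera stand: black base plate 300 x 220 x 12 mm on the bench, leaning aluminium arm at its rear, black head on top, 300 mm high in all. Origin: middle of the plate's underside; it looks to its -x. The head (72 x 60 x 44 mm, barrel 48 mm across) is set 14 to 34 degrees downwards on a stiff level hinge at x = 70, z = 270 mm; the glass is 75 mm ahead of the hinge.
- lens (a point): Centre of the lens glass, the round front of the camera head's barrel. Axes: the camera looks along -x (out of the glass, slanting down), y is level, +z is the head's upper side.
- cleaner_bottle: Bystander: closed bottle, 54 mm across, 130 mm tall, standing; its origin is the middle of its underside.
- solder_reel: Bystander: full solder reel standing on its flange, 60 mm across, 46 mm tall; its origin is the middle of its underside.
- screwdriver: Bystander: screwdriver 150 mm long lying on the bench, black handle.

How it is judged:
By the outcome, as a careful person would: the job done as asked, in the order asked, and still so for the second after the job is handed in, while the arm keeps its last pose, push and grip.
It also fails if it takes over 38 s, if anything falls off the work surface, if the arm or the gripper's body presses on something with over 40 N, if the wrist force passes 120 N, or if a joint passes its speed limit or range.

## Robot

A 7-joint arm with a two-finger parallel gripper is mounted at the origin on the work surface. World frame = base frame: x ahead of the robot, y to its left, z up, the work surface at z = 0. Lengths are in m, angles in rad, forces in N, time in s.
With the tool pointing down it reaches from about 0.425 to 0.875 m from the base axis. Payload 4.7 kg.
Tool frame: the origin (TCP) lies at the very end of the fingers, on their centre line; the grasp point (between the pads) lies 19 mm behind it (ctrl.grasp_offset is the distance from the TCP to the grasp point, in m); z points along the fingers, y is the direction in which the jaws open and shut (so a half turn about z gives the same grasp; the last joint's range is limited). The gripper opens to 87 mm and grips with 3 to 60 N. Pads are 19 mm wide; open, the fingers measure 117 mm over their backs; the gripper's body (75 mm by 190 mm) begins 51 mm behind the grasp point.
Start: joints at [-1.137, 0.321, -0.07, 1.45, 0.023, 1.371, -0.057], TCP at [0.265, 0.594, 0.223] pointing down, gripper open.
Joint ranges: [-2.86, 2.86], [-0.3, 2.09], [-1.38, 1.24], [0.06, 2.45], [-1.56, 4.7], [0.09, 2.05], [-2.69, 2.69]. Speed limits (rad/s): [2.57, 2.57, 3.14, 3.14, 3.14, 3.14, 3.14].

## Interface

Orientations are given as a rotation vector (axis times angle).
In Python, from bench import ctrl gives the robot as it stands.
- The arm moves only by the shell command python3 -m creep 'ROWS' [FORCE]. ROWS is JSON, a list that holds one entry, the list of rows, each a list of 7 numbers: the opening, from 0 (shut) to 1 (fully open), then the shift along the tool's x, y, z in mm, then the turn, a rotation vector about the tool's x, y, z in rad. In form: [[[grip, dx, dy, dz, rx, ry, rz], ...]]. A call has 1 to 5 rows; each row is the pose to reach, as a shift and turn from the pose commanded when the call began, along the tool's axes at that moment; what a row does not reach only later rows make up. A row lasts 1/10 s, in which the tool goes at most 50 mm and 8.59 degrees, less where a joint would pass 70% of its speed; a pose out of reach is approached as far as the arm can. A call with a gripper value outside its range is refused whole. The fingers move at their own pace and stop on an object; FORCE is the grip in N (left out, the last holds). Time passes only in rows, so rows that repeat a pose let the fingers close. It gives the time, the measured TCP pose, the force and the opening at its end, in the units of the state.
- ctrl.get_state(): the state, without advancing time (a new reading comes with each control period).
- ctrl.get_image(name): name is "side" or "top" or "wrist"; returns the picture (384x512x3 uint8, red, green, blue); there is no depth.
- ctrl.camera_params(name): a dict with "K" (3x3 intrinsics, pixels), "pose" (4x4, takes a point from camera to world coordinates). Camera axes: x right, y down, z forward; pixel columns grow to the right and rows downward; lengths in m; the calibration is good to about 2 mm. A picture is of the moment at which its call begins: read the wrist's pose just before it. camera_params takes no time and is no camera call; for the wrist camera it gives the pose at the moment of the call.
- ctrl.close_job(): hands the job in, once; it reports no verdict.
The state is a dict: "time": time; "joint_positions": joint angles; "qd": joint speeds; "joint_torque": joint torques, N m; "position": TCP position; "tool_rot": TCP orientation; "ft_force": force on the tool from outside, world axes, zero at the start; "torque": the same for the moment, N m; "grip_width": opening from 0.0 (shut) to 1.0 (fully open).
Only numpy, scipy, OpenCV 4.12 (cv2) and the standard library are available. Lean on these libraries where they do the work, as an engineer would, in place of code of your own. Each camera call takes 0.05 s, during which the arm holds its last target. There are 200 camera calls.

## Working session

There is one attempt and no reset: what is moved stays moved. The work goes in short steps, Python scripts to look and compute and a shell command to move; the robot and the scene stay as the last step left them, time stands still between calls to the robot, and variables do not carry over. Pictures are saved under pics/ and viewed, about 8 in all and at most 12, crops included, and the job is handed in when it is done.

```bash
mkdir -p pics; cat > h.py <<'E'
import numpy as np, cv2
from bench import ctrl
from scipy.spatial.transform import Rotation as R
def snap(n,f):
    p=ctrl.camera_params(n); im=ctrl.get_image(n); im=np.ascontiguousarray(im[:,:,::-1]); cv2.imwrite('pics/'+f,im); np.savez('pics/'+f+'.npz',K=p['K'],pose=p['pose']); return im,p
def load(f):
    return cv2.imread('pics/'+f),np.load('pics/'+f+'.npz')
def ray(p,uv):
    K=np.array(p['K']);T=np.array(p['pose']); d=T[:3,:3]@np.linalg.solve(K,[uv[0],uv[1],1]); return T[:3,3],d/np.linalg.norm(d)
def plane(p,uv,z):
    o,d=ray(p,uv); return o+d*(z-o[2])/d[2]
def tri(p1,a,p2,b):
    o1,d1=ray(p1,a);o2,d2=ray(p2,b)
    s,t=np.linalg.lstsq(np.c_[d1,-d2],o2-o1,rcond=None)[0]
    x,y=o1+s*d1,o2+t*d2; return (x+y)/2,np.linalg.norm(x-y)
def proj(p,X):
    K=np.array(p['K']);T=np.array(p['pose']); c=K@(T[:3,:3].T@(np.array(X)-T[:3,3])); return c[:2]/c[2]
E
python3 - <<'E'
from h import *
ims=[]
for n in ['top','side']:
    im,p=snap(n,n+'0.png'); print(n,np.round(p['K'],1).tolist(),np.round(p['pose'],3).tolist()); 
s=ctrl.get_state(); print(s['position'],s['tool_rot'],s['ft_force'],s['grip_width'],s['time'])
snap('wrist','wrist0.png')
E
```

```text
top [[483.2, 0.0, 254.1], [0.0, 483.2, 190.0], [0.0, 0.0, 1.0]] [[0.006, -0.992, 0.129, 0.481], [-1.0, -0.006, -0.006, 0.001], [0.007, -0.129, -0.992, 1.169], [0.0, 0.0, 0.0, 1.0]]
side [[468.4, 0.0, 259.0], [0.0, 468.4, 192.4], [0.0, 0.0, 1.0]] [[0.996, -0.023, 0.082, 0.505], [-0.083, -0.506, 0.859, -0.869], [0.021, -0.862, -0.506, 0.699], [0.0, 0.0, 0.0, 1.0]]
[0.26472448 0.59311708 0.22157647] [-6.54367234e-01 -3.07239248e+00  2.63268570e-03] [ 0.4872849  -0.01810671  0.29992874] 0.995056491930209 0.1
```

View pics/top0.png

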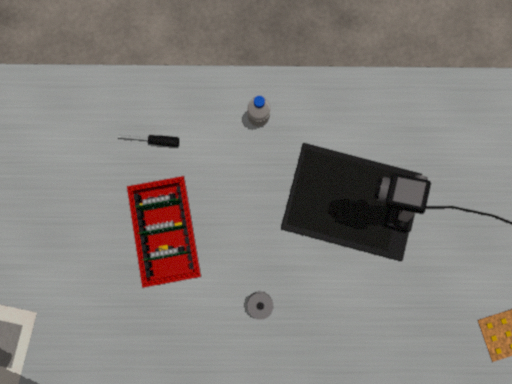

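View pics/side0.png

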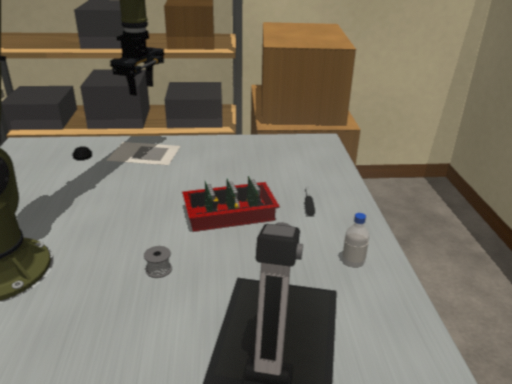

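```bash
python3 - <<'E'
from h import *
im,p=load('top0.png'); s,q=load('side0.png')
a=cv2.resize(im[170:295,120:210],None,fx=4.4,fy=4.4,interpolation=cv2.INTER_CUBIC)
b=cv2.resize(s[170:250,170:300],None,fx=3,fy=3,interpolation=cv2.INTER_CUBIC)
c=cv2.resize(s[215:275,245:315],None,fx=3,fy=3,interpolation=cv2.INTER_CUBIC)
o=np.zeros((560,800,3),np.uint8); o[:a.shape[0],:a.shape[1]]=a; o[:240,400:790]=b; o[250:430,400:610]=c
cv2.imwrite('pics/crop0.png',o)
# tote red mask: rectangle at rim height .05
hsv=cv2.cvtColor(im,cv2.COLOR_BGR2HSV)
m=((hsv[:,:,0]<8)|(hsv[:,:,0]>172))&(hsv[:,:,1]>150)&(hsv[:,:,2]>80)
c=max(cv2.findContours(m.astype(np.uint8),0,2)[0],key=cv2.contourArea)
P=np.array([plane(p,u[0],.05)[:2] for u in cv2.convexHull(c)],np.float32)
r=cv2.minAreaRect(P); print('tote',r,cv2.boxPoints(r).round(3).tolist())
# black plate
m=((hsv[:,:,2]<70)).astype(np.uint8); m[:, :270]=0; m[:,440:]=0
c=max(cv2.findContours(m,0,2)[0],key=cv2.contourArea)
P=np.array([plane(p,u[0],.012)[:2] for u in cv2.convexHull(c)],np.float32)
print('hull',P.round(3).tolist()); 
print([plane(p,u,.012).round(3).tolist() for u in [(304,144),(282,229),(404,260)]])
E
```

```text
tote ((0.5298280119895935, 0.20438766479492188), (0.2357620745897293, 0.1340094357728958), 10.818231582641602) [[0.4009999930858612, 0.24799999594688416], [0.4269999861717224, 0.11599999666213989], [0.6579999923706055, 0.16099999845027924], [0.6330000162124634, 0.2919999957084656]]
hull [[0.7400000095367432, -0.15600000321865082], [0.6890000104904175, -0.35100001096725464], [0.6769999861717224, -0.3970000147819519], [0.675000011920929, -0.40400001406669617], [0.6729999780654907, -0.4090000092983246], [0.656000018119812, -0.4300000071525574], [0.6510000228881836, -0.4320000112056732], [0.5950000286102295, -0.4519999921321869], [0.5899999737739563, -0.45100000500679016], [0.4650000035762787, -0.35600000619888306], [0.4650000035762787, -0.3479999899864197], [0.4790000021457672, -0.2919999957084656], [0.527999997138977, -0.10599999874830246], [0.5350000262260437, -0.07999999821186066], [0.5370000004768372, -0.0729999989271164], [0.5400000214576721, -0.07000000029802322], [0.546999990940094, -0.07000000029802322], [0.7350000143051147, -0.11999999731779099], [0.7429999709129333, -0.12200000137090683], [0.7480000257492065, -0.12700000405311584]]
[[0.745, -0.127, 0.012], [0.537, -0.073, 0.012], [0.465, -0.363, 0.012]]
```

View pics/crop0.png

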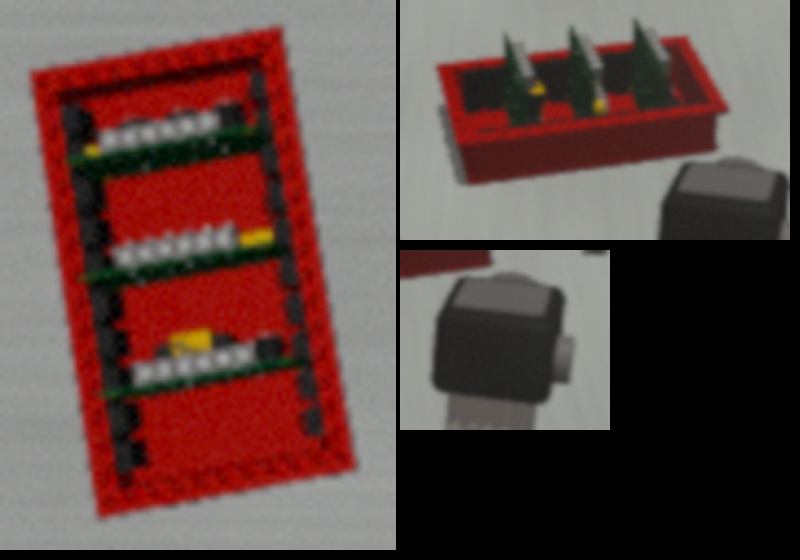

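View pics/wrist0.png

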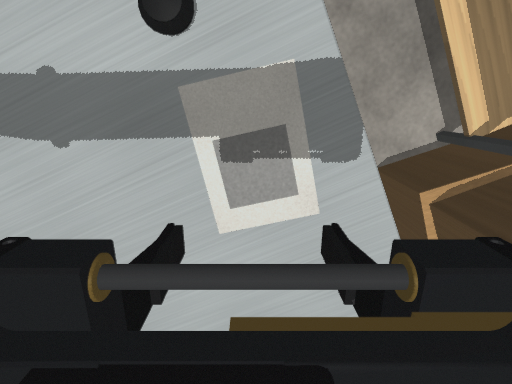

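The top view shows three boards in the tote. The lowest one in the picture (strip at crop (190,365), full image about (163,253)) has a wide yellow/black block beside its strip, so it is probably the power board, at tote x = -60. I'll check that with the wrist camera. The wrist picture shows only the empty start area. The camera head is at about (408,192) and looks to the left of the picture, which is +y.

```bash
cat >> h.py <<'E'
def cur():
    s=ctrl.get_state(); return np.array(s['position']),R.from_rotvec(s['tool_rot'])
def goal(P,Rg):
    p,r=cur(); d=r.inv().apply(np.array(P)-p)*1000; rv=(r.inv()*Rg).as_rotvec()
    print('mm',d.round(1),'rv',rv.round(4),'deg',np.degrees(np.linalg.norm(rv)).round(1))
def Rxyz(y,z):
    y=np.array(y,float);z=np.array(z,float);y/=np.linalg.norm(y);z/=np.linalg.norm(z); return R.from_matrix(np.c_[np.cross(y,z),y,z])
E
python3 - <<'E'
from h import *
p,r=cur(); w=ctrl.camera_params('wrist'); T=np.array(w['pose'])
print('cam in tool',r.inv().apply(T[:3,3]-p).round(3),(r.inv().as_matrix()@T[:3,:3]).round(3).tolist(),np.array(w['K']).round(0).tolist())
a=np.radians(10.8); u=np.array([np.cos(a),np.sin(a),0])
B=np.array([.530,.204,0])-.06*u; Rg=Rxyz(u,[0,0,-1])
Tt=np.eye(4)
for h,back in [(.22,.06),(.22,.1),(.26,.1),(.2,0.0)]:
    tx=Rg.as_matrix()[:,0]
    P=B+np.array([0,0,h])-back*tx+0.02*u
    Tw=np.eye(4); Tw[:3,:3]=(Rg*r.inv()).as_matrix()@T[:3,:3]; Tw[:3,3]=P+Rg.apply(r.inv().apply(T[:3,3]-p))
    q=dict(K=w['K'],pose=Tw); print(h,back,P.round(3),[proj(q,X).round(0).tolist() for X in (B+[0,0,.08],B+[0,0,.08]+.05*tx,B+[0,0,.08]-.05*tx,B+.06*u+[0,0,.08])])
    goal(P,Rg)
E
```

```text
cam in tool [ 0.082 -0.    -0.162] [[0.001, -0.955, -0.296], [1.0, 0.001, -0.0], [0.001, -0.296, 0.955]] [[284.0, 0.0, 252.0], [0.0, 284.0, 191.0], [0.0, 0.0, 1.0]]
0.22 0.06 [0.502 0.138 0.22 ] [[234.0, 126.0], [233.0, 74.0], [235.0, 173.0], [291.0, 126.0]]
mm [-402.2 -319.4    2.2] rv [-1.300e-03  8.000e-04  9.625e-01] deg 55.1
0.22 0.1 [0.509 0.098 0.22 ] [[233.0, 85.0], [232.0, 29.0], [234.0, 136.0], [293.0, 85.0]]
mm [-425.1 -352.2    2.3] rv [-1.300e-03  8.000e-04  9.625e-01] deg 55.1
0.26 0.1 [0.509 0.098 0.26 ] [[235.0, 87.0], [235.0, 38.0], [236.0, 132.0], [288.0, 87.0]]
mm [-425.1 -352.3  -37.7] rv [-1.300e-03  8.000e-04  9.625e-01] deg 55.1
0.2 0.0 [0.491 0.197 0.2  ] [[234.0, 187.0], [233.0, 138.0], [234.0, 231.0], [292.0, 187.0]]
mm [-368.  -270.1   22.1] rv [-1.300e-03  8.000e-04  9.625e-01] deg 55.1
```

```bash
python3 -m creep '[[[0.45,-40,-30,0,0,0,0.11],[0.45,-80,-60,0,0,0,0.22],[0.45,-120,-90,0,0,0,0.33],[0.45,-160,-120,0,0,0,0.44],[0.45,-200,-150,0,0,0,0.55]]]' 40
python3 - <<'E'
from h import *
a=np.radians(10.8); u=np.array([np.cos(a),np.sin(a),0])
goal([.491,.197,.2],Rxyz(u,[0,0,-1]))
E
```

```text
time: 0.65
position: [0.3871, 0.373, 0.2224]
tool_rot: [-1.47, -2.776, -0.0]
ft_force: [1.1, -0.5, -0.7]
grip_width: 0.632
mm [-204.   -12.9   22.4] rv [-0.000e+00 -1.000e-04  4.081e-01] deg 23.4
```

```bash
python3 -m creep '[[[0.45,-42,-3,5,0,0,0.1],[0.45,-84,-6,10,0,0,0.2],[0.45,-126,-9,15,0,0,0.3],[0.45,-168,-11,20,0,0,0.4],[0.45,-200,-13,22,0,0,0.408]]]'
python3 -m creep '[[[0.45,0,0,0,0,0,0],[0.45,0,0,0,0,0,0]]]'
python3 - <<'E'
from h import *
im,p=snap('wrist','w1.png')
cv2.imwrite('pics/w1b.png',cv2.resize(im,(800,600),interpolation=cv2.INTER_CUBIC))
E
```

```text
time: 1.15
position: [0.4897, 0.1997, 0.2]
tool_rot: [2.003, 2.42, -0.001]
ft_force: [-0.2, 0.2, 0.4]
grip_width: 0.451
time: 1.35
position: [0.4888, 0.2023, 0.2004]
tool_rot: [-1.999, -2.423, 0.0]
ft_force: [-0.3, 0.3, -0.6]
grip_width: 0.449
```

View pics/w1b.png

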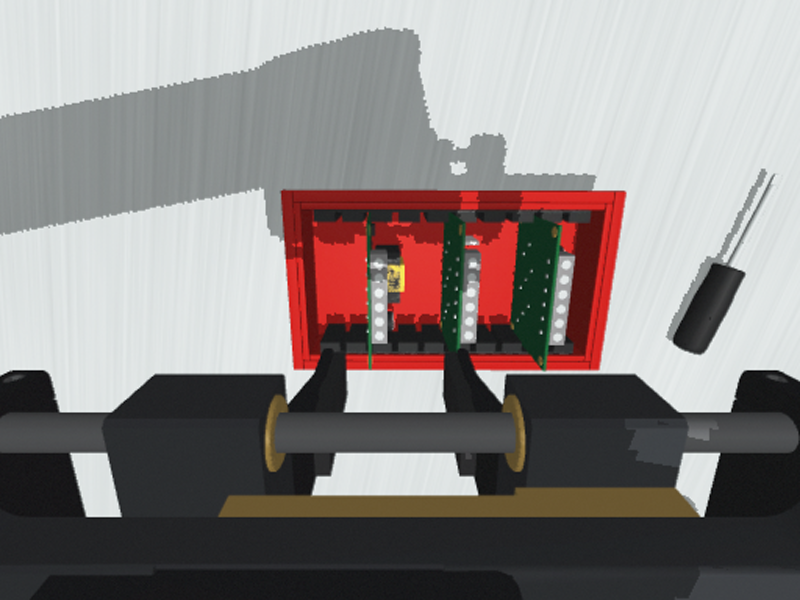

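The left-hand board is the power board: there is a black and yellow transformer at (395,275) in the enlarged view. Its strip runs from (379,250) to (379,343) and its top edge from (370,220) to (370,367).

```bash
python3 - <<'E'
from h import *
im,p=load('w1.png'); k=1/1.5625
hsv=cv2.cvtColor(im,cv2.COLOR_BGR2HSV)
roi=np.zeros(im.shape[:2],np.uint8); roi[150:228,228:256]=1
m=((hsv[:,:,1]<70)&(hsv[:,:,2]>95)&(roi>0)).astype(np.uint8)
m=max([(cv2.contourArea(c),c) for c in cv2.findContours(m,0,2)[0]],key=lambda t:t[0])[1]
print('strip px',cv2.boundingRect(m)); r=cv2.minAreaRect(m); print(r)
P=np.array([plane(p,u[0],.0855)[:2] for u in m],np.float32); r=cv2.minAreaRect(P); print('strip m',r)
g=((hsv[:,:,0]>40)&(hsv[:,:,0]<85)&(hsv[:,:,1]>90)).astype(np.uint8); g[:,:225]=0; g[:,262:]=0; g[:135]=0;g[240:]=0
ys,xs=np.nonzero(g)
for y in range(140,240,6):
    print(y,xs[ys==y].tolist(),end=' ')
print()
A,B=plane(p,(370*k,221*k),.085),plane(p,(370*k,366*k),.085)
print(A,B,np.linalg.norm(A-B),(A+B)/2,np.degrees(np.arctan2(*(A-B)[1::-1])))
for uv in [(283,191),(625,191),(600,369),(293,369)]: print('tote',plane(p,np.array(uv)*k,.05).round(4))
E
```

```text
strip px (237, 163, 13, 57)
((243.0, 191.0), (56.0, 12.0), 90.0)
strip m ((0.47908130288124084, 0.19571080803871155), (0.01194017194211483, 0.060058385133743286), 10.106518745422363)
140 [236] 146 [235, 236] 152 [235, 236] 158 [235, 236, 237] 164 [235, 236] 170 [235, 236] 176 [235, 236] 182 [235, 236] 188 [235, 236] 194 [236] 200 [236] 206 [236] 212 [236] 218 [235, 236] 224 [236, 237] 230 [236, 237] 236 [] 
[0.464035   0.24484528 0.085     ] [0.48137709 0.14743433 0.085     ] 0.09894261511393322 [0.47270604 0.1961398  0.085     ] 100.09461928517668
tote [0.4008 0.2488 0.05  ]
tote [0.6309 0.2937 0.05  ]
tote [0.6579 0.1621 0.05  ]
tote [0.4243 0.1164 0.05  ]
```

```bash
python3 - <<'E'
from h import *
a=np.radians(10.3); u=np.array([np.cos(a),np.sin(a),0])
goal([.478,.196,.059],Rxyz(u,[0,0,-1])); print(ctrl.get_state()['qd'].round(3),ctrl.get_state()['joint_positions'])
E
```

```text
mm [ -5.5 -11.5 141.4] rv [-0.0005 -0.0007  0.0139] deg 0.8
[-0.014 -0.001 -0.018 -0.003  0.001  0.002  0.001] [-0.7281786   0.0732321   0.29864027  1.7917835  -0.02334956  1.28021415
 -0.22988848]
```

```bash
python3 -m creep '[[[0.45,-5.5,-11.5,25,0,0,0.014],[0.45,-5.5,-11.5,65,0,0,0.014],[0.45,-5.5,-11.5,95,0,0,0.014],[0.45,-5.5,-11.5,110,0,0,0.014],[0.45,-5.5,-11.5,110,0,0,0.014]]]'
python3 - <<'E'
from h import *
im,p=snap('wrist','w2.png')
cv2.imwrite('pics/w2b.png',cv2.resize(im[100:320,130:400],None,fx=2.7,fy=2.7,interpolation=cv2.INTER_CUBIC))
a=np.radians(10.3); u=np.array([np.cos(a),np.sin(a),0])
goal([.478,.196,.059],Rxyz(u,[0,0,-1]))
E
```

```text
time: 1.9
position: [0.4758, 0.1961, 0.0881]
tool_rot: [-2.009, -2.413, 0.007]
ft_force: [0.3, -0.9, 0.7]
grip_width: 0.452
mm [-0.5  0.8 30.8] rv [-0.0022  0.0003  0.0021] deg 0.2
```

View pics/w2b.png

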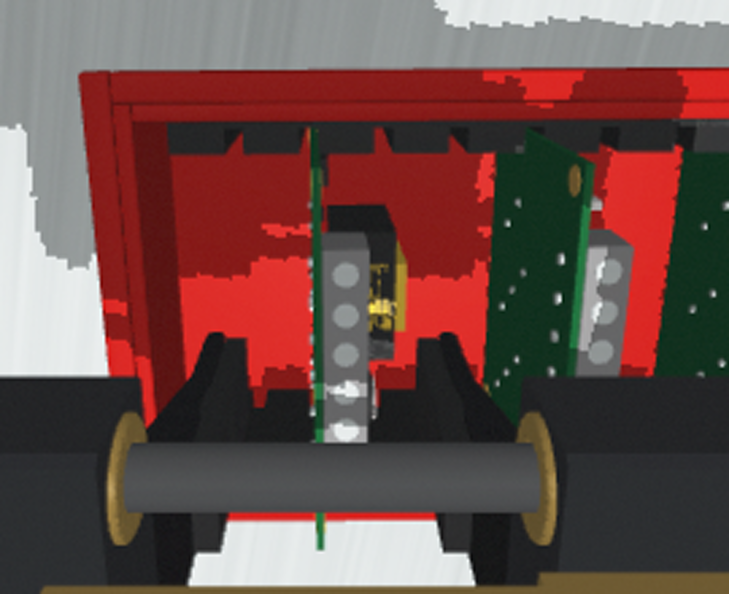

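The jaws straddle the power board, with the strip about midway between them. I'll descend and close.

```bash
python3 -m creep '[[[0.45,0,1,15,0,0,0],[0.45,0,1,28,0,0,0],[0.45,0,1,29,0,0,0],[0.35,0,1,29,0,0,0],[0.25,0,1,29,0,0,0]]]' 
python3 -m creep '[[[0.1,0,0,0,0,0,0],[0.0,0,0,0,0,0,0],[0.0,0,0,0,0,0,0],[0.0,0,0,0,0,0,0],[0.0,0,0,0,0,0,0]]]' 40
```

```text
time: 2.45
position: [0.4801, 0.1957, 0.0624]
tool_rot: [2.013, 2.411, 0.002]
ft_force: [0.3, 0.1, 0.5]
grip_width: 0.344
time: 2.95
position: [0.4781, 0.1952, 0.0622]
tool_rot: [-2.012, -2.41, 0.004]
ft_force: [-4.9, -0.7, 7.0]
grip_width: 0.153
```

```bash
python3 -m creep '[[[0,0,0,-10,0,0,0],[0,0,0,-25,0,0,0],[0,0,0,-45,0,0,0],[0,0,0,-65,0,0,0],[0,0,0,-85,0,0,0]]]'
python3 -m creep '[[[0,0,0,-25,0,0,0],[0,0,0,-50,0,0,0],[0,0,0,-65,0,0,0],[0,0,0,-65,0,0,0],[0,0,0,-65,0,0,0]]]'
python3 - <<'E'
from h import *
a,_=snap('side','s1.png'); b,_=snap('top','t1.png'); c,_=snap('wrist','w3.png')
o=np.zeros((600,800,3),np.uint8)
x=cv2.resize(a[110:290,150:400],(500,360),interpolation=cv2.INTER_CUBIC); o[:360,:500]=x
x=cv2.resize(b[130:280,360:450],(300,500),interpolation=cv2.INTER_CUBIC);o[:500,500:]=x
x=cv2.resize(c[120:320],(500,195)); o[380:575,:500]=x
cv2.imwrite('pics/v3.png',o)
E
```

```text
time: 3.45
position: [0.48, 0.1953, 0.1479]
tool_rot: [2.014, 2.41, 0.002]
ft_force: [1.0, 0.8, -0.8]
grip_width: 0.142
time: 3.95
position: [0.4797, 0.1953, 0.2115]
tool_rot: [2.014, 2.411, 0.001]
ft_force: [-0.1, 1.2, -1.9]
grip_width: 0.151
```

View pics/v3.png

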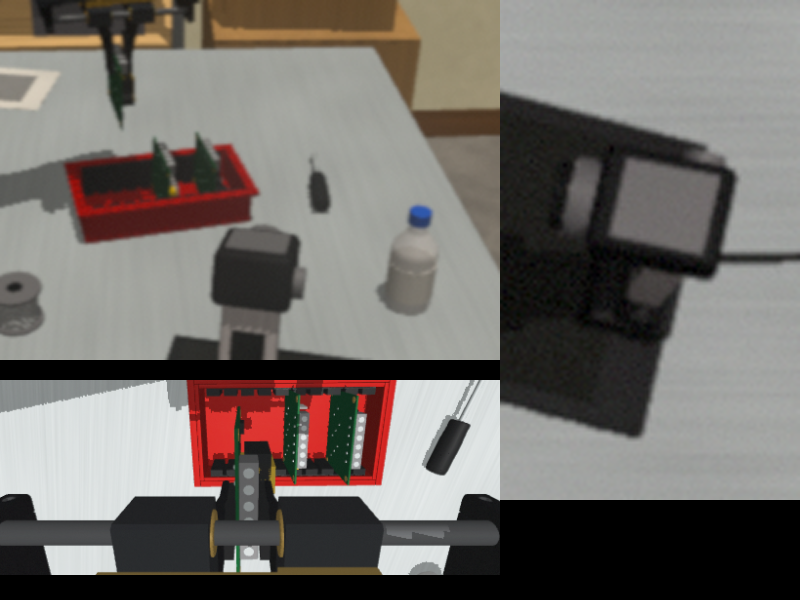

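The side view shows the board lifted cleanly, with the other two boards still in their grooves. The bottle is near the transit path, so I'll pass above it. Next I'll work out a viewpoint from which the wrist camera sees the lens.

```bash
cat >> h.py <<'E'
C=np.array([.605,-.245,0]); AZ=np.radians(75.9); F=np.array([np.cos(AZ),np.sin(AZ),0]); Z=np.array([0,0,1.])
def lens(t): # look dir, up dir, lens pos
    l=F*np.cos(t)-Z*np.sin(t); return l, F*np.sin(t)+Z*np.cos(t), C-.07*F+.27*Z+.075*l
CAMT=np.array([.082,0,-.162]); CAMR=np.array([[0,-.955,-.296],[1,0,0],[0,-.296,.955]]); WK=np.array([[284,0,252],[0,284,191],[0,0,1.]])
def wcam(P,Rg):
    T=np.eye(4); T[:3,:3]=Rg.as_matrix()@CAMR; T[:3,3]=P+Rg.apply(CAMT); return dict(K=WK,pose=T)
def target(t,dist,zg=.057,xc=.0045): # TCP for board mid at dist; zg: board z at TCP; xc: pinch centre ahead of the face(-)
    l,up,L=lens(t); mid=L+l*dist; return mid+up*(zg-.040)-l*xc, Rxyz(-l,-up)
E
python3 - <<'E'
from h import *
p=load('top0.png')[1]
print('bottle',plane(p,(259,101),.13),'reel',plane(p,(259,305),.046),'barrel front top',plane(p,(378,189),.245))
for t in (14,24,34): print(t,lens(np.radians(t))[2].round(4), target(np.radians(t),.14)[0].round(3), proj(p,lens(np.radians(t))[2]))
for tv,d,up in [(24,.2,.08),(35,.22,.06),(45,.2,.1)]:
    P,_=target(np.radians(24),d); P=P+up*Z; l,u,_=lens(np.radians(tv)); Rg=Rxyz(-l,-u); q=wcam(P,Rg)
    print(tv,P.round(3),[proj(q,lens(np.radians(t))[2]).round(0).tolist() for t in(14,24,34)],np.linalg.norm(q['pose'][:3,3]-lens(.4)[2])); goal(P,Rg)
E
```

```text
bottle [ 0.81497855 -0.01466991  0.13      ] reel [ 0.36270789 -0.01799719  0.046     ] barrel front top [ 0.60401923 -0.24368233  0.245     ]
14 [ 0.6057 -0.2423  0.2519] [ 0.639 -0.111  0.236] [378.19539408 187.67283983]
24 [ 0.6046 -0.2464  0.2395] [ 0.636 -0.12   0.2  ] [378.66800502 189.06360822]
34 [ 0.6031 -0.2526  0.2281] [ 0.633 -0.134  0.166] [380.28429288 190.62079408]
24 [ 0.65  -0.067  0.256] [[437.0, 199.0], [427.0, 195.0], [420.0, 191.0]] 0.3100306583498467
mm [-287.8  121.5  -45.2] rv [-0.2695 -0.4148  1.9626] deg 116.0
35 [ 0.654 -0.049  0.227] [[439.0, 194.0], [428.0, 190.0], [419.0, 186.0]] 0.32962211771786704
mm [-271.1  129.1  -17.1] rv [-0.3918 -0.6044  1.9247] deg 117.7
45 [ 0.65  -0.067  0.276] [[352.0, 180.0], [343.0, 177.0], [337.0, 175.0]] 0.3445354413950141
mm [-287.8  121.5  -65.2] rv [-0.5019 -0.7753  1.8779] deg 119.9
```

```bash
python3 -m creep '[[[0,-10,4,-20,-0.034,-0.053,0.129],[0,-30,12,-40,-0.069,-0.106,0.258],[0,-50,20,-60,-0.103,-0.159,0.387],[0,-75,31,-65,-0.138,-0.212,0.516],[0,-100,41,-65,-0.172,-0.265,0.645]]]'
python3 - <<'E'
from h import *
P,_=target(np.radians(24),.2); l,u,_=lens(np.radians(45)); goal(P+.1*Z,Rxyz(-l,-u)); print(ctrl.get_state()['joint_positions'].round(2))
E
```

```text
time: 4.6
position: [0.5384, 0.1039, 0.2773]
tool_rot: [2.417, 1.473, -0.051]
ft_force: [-0.1, -0.6, -1.4]
grip_width: 0.146
mm [-94.1 169.   63.6] rv [-0.3302 -0.5114  1.2265] deg 78.5
[-0.75  0.05  0.31  1.7   0.3   1.41 -0.96]
```

```bash
python3 -m creep '[[[0,-10,17,7,-0.034,-0.053,0.127],[0,-20,34,13,-0.068,-0.106,0.254],[0,-30,51,19,-0.102,-0.159,0.381],[0,-40,68,25,-0.136,-0.212,0.508],[0,-50,85,32,-0.17,-0.265,0.635]]]'
python3 - <<'E'
from h import *
P,_=target(np.radians(24),.2); l,u,_=lens(np.radians(45)); goal(P+.1*Z,Rxyz(-l,-u)); print(ctrl.get_state()['joint_positions'].round(2))
E
```

```text
time: 5.1
position: [0.5929, 0.0164, 0.2749]
tool_rot: [2.499, 0.539, -0.097]
ft_force: [0.0, -0.5, -1.2]
grip_width: 0.141
mm [22.5 85.5 48.1] rv [-0.1589 -0.244   0.5937] deg 37.9
[-0.74  0.26  0.39  1.57  0.47  1.5  -1.56]
```

```bash
python3 -m creep '[[[0,4,17,10,-0.034,-0.053,0.127],[0,9,34,19,-0.068,-0.106,0.254],[0,14,51,29,-0.102,-0.159,0.381],[0,18,68,38,-0.136,-0.212,0.508],[0,22,85,48,-0.159,-0.244,0.594]]]'
python3 -m creep '[[[0,0,0,0,0,0,0],[0,0,0,0,0,0,0],[0,0,0,0,0,0,0]]]'
python3 - <<'E'
from h import *
im,p=snap('wrist','w4.png'); cv2.imwrite('pics/w4b.png',cv2.resize(im,(800,600),interpolation=cv2.INTER_CUBIC))
snap('side','s4.png');snap('top','t4.png')
print(ctrl.get_state()['joint_positions'].round(2),[proj(p,lens(np.radians(t))[2]).round(0) for t in (14,34)])
E
```

```text
time: 5.6
position: [0.6501, -0.0654, 0.274]
tool_rot: [2.341, -0.287, -0.121]
ft_force: [-0.4, 0.4, -0.6]
grip_width: 0.149
time: 5.9
position: [0.6492, -0.0649, 0.2757]
tool_rot: [2.345, -0.282, -0.12]
ft_force: [-0.6, 0.2, -0.7]
grip_width: 0.146
[-0.64  0.57  0.54  1.29  0.44  1.66 -1.97] [array([353., 179.]), array([338., 174.])]
```

View pics/w4b.png

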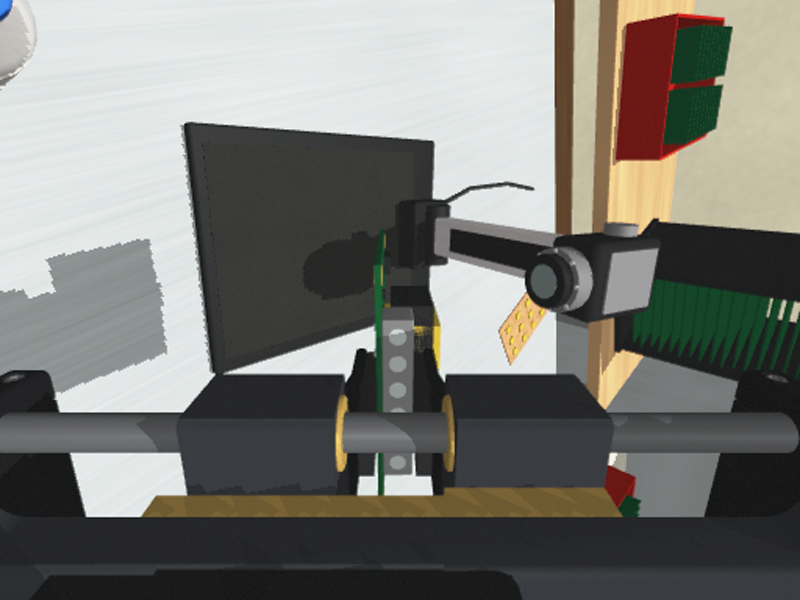

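The lens barrel faces the wrist camera: front rim centre at about (545,280) in the enlarged view, plate corners at (186,124), (213,373) and (433,142). I'll enlarge the head to get the rim and edges.

```bash
python3 - <<'E'
from h import *
im,p=load('w4.png')
o=cv2.resize(im[135:215,325:430],None,fx=7.5,fy=7.5,interpolation=cv2.INTER_CUBIC); cv2.imwrite('pics/c4.png',o)
k=1/1.5625
for n,uv in [('nearL +x',(187,124)),('nearR -x',(214,374)),('far',(433,142))]:
    print(n,plane(p,np.array(uv)*k,.012).round(4))
g=cv2.cvtColor(im,cv2.COLOR_BGR2GRAY)
# sub-pixel corners
c=np.array([[187,124],[214,374],[433,142]],np.float32)*np.float32(k)
c=cv2.cornerSubPix(g,c.reshape(-1,1,2).copy(),(4,4),(-1,-1),(3,50,.01)); print(c.reshape(-1,2)/k)
print([plane(p,u,.012).round(4).tolist() for u in c.reshape(-1,2)])
E
```

```text
nearL +x [ 0.7466 -0.1231  0.012 ]
nearR -x [ 0.5389 -0.0678  0.012 ]
far [ 0.6715 -0.4102  0.012 ]
[[182.01523 124.00146]
 [214.48337 374.17096]
 [433.12903 140.32573]]
[[0.7473, -0.1194, 0.012], [0.5385, -0.0681, 0.012], [0.6734, -0.4108, 0.012]]
```

View pics/c4.png

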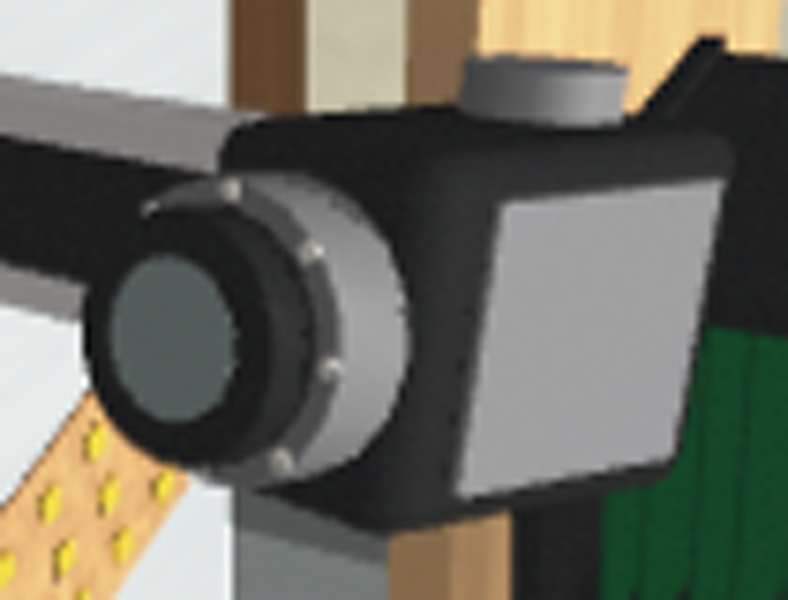

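The crop shows the glass ellipse centred at (172,338), which is image (347.9,180.1). The light panel on the head's top has corners (500,205), (725,180), (676,458) and (460,497). I'll get the tilt from the panel edges and from the lens ray.

```bash
sed -i 's/^C=np.array.*AZ=np.radians(75.9)/C=np.array([.605,-.242,0]); AZ=np.radians(75.7)/' h.py; python3 - <<'E'
from h import *
im,p=load('w4.png'); pt=load('t1.png')[1]; f=lambda x,y:(325-.43+x/7.5,135-.43+y/7.5); g=lambda x,y:(360-.35+(x-500)/3.333,130-.35+y/3.333)
w=[f(500,205),f(725,180),f(676,458),f(460,497)]; tp=[g(625,158),g(722,172),g(700,258),g(608,240)]
X=[]
for a,b in zip(w,tp):
    x,e=tri(p,a,pt,b); X.append(x); print(x.round(4),round(e,4))
X=np.array(X); print('sizes',[np.linalg.norm(X[i]-X[(i+1)%4]).round(4) for i in range(4)])
d=(X[0]+X[3]-X[1]-X[2])/2; print('tri: tilt',np.degrees(np.arctan2(-d[2],np.hypot(*d[:2]))),'az',np.degrees(np.arctan2(d[1],d[0])))
n=lambda a,b:np.cross(ray(p,a)[1],ray(p,b)[1])
n1,n2=n(w[0],w[1]),n(w[3],w[2])
v=np.cross(n1,n2);v/=np.linalg.norm(v); v*=np.sign(v[1]); print('vanish dir tilt',np.degrees(np.arcsin(-v[2])),'az',np.degrees(np.arctan2(v[1],v[0])))
for nn in (n1,n2,n1/np.linalg.norm(n1)+n2/np.linalg.norm(n2)):
    print('edge t',np.degrees(np.arctan((nn@F)/nn[2])))
m1,m2=n(w[0],w[3]),n(w[1],w[2]); v=np.cross(m1,m2); v/=np.linalg.norm(v); print('cross edge dir',v.round(3),'az',np.degrees(np.arctan2(v[1],v[0])))
o,dd=ray(p,f(172,338))
for t in range(12,36,2):
    L=lens(np.radians(t))[2]; r=L-o; r-=dd*(r@dd); print(t,(np.linalg.norm(r)*1000).round(1),(proj(p,L)-f(172,338)).round(1),end=' | ')
E
```

```text
[ 0.6211 -0.2697  0.2824] 0.0013
[ 0.6101 -0.3171  0.2987] 0.0036
[ 0.5647 -0.3046  0.2984] 0.001
[ 0.5762 -0.2597  0.2821] 0.0014
sizes [np.float64(0.0513), np.float64(0.047), np.float64(0.0491), np.float64(0.0461)]
tri: tilt 18.92602019864481 az 76.2973388222731
vanish dir tilt 21.42166382029753 az 76.53736158837725
edge t 18.637911315394707
edge t 19.815232162776198
edge t 19.36553295633303
cross edge dir [-0.988  0.153 -0.017] az 171.22412325659923
12 6.2 [5.8 1.2] | 14 4.2 [3.9 0.7] | 16 2.2 [2.  0.2] | 18 0.5 [ 0.3 -0.3] | 20 1.8 [-1.4 -0.9] | 22 3.6 [-3.  -1.4] | 24 5.4 [-4.5 -1.9] | 26 7.1 [-5.9 -2.4] | 28 8.8 [-7.2 -3. ] | 30 10.4 [-8.5 -3.5] | 32 11.9 [-9.6 -4. ] | 34 13.3 [-10.7  -4.5] |
```

```bash
sed -i 's/AZ=np.radians(75.7)/AZ=np.radians(75.9)/' h.py; python3 - <<'E'
from h import *
P,Rg=target(np.radians(19),.14); print(P.round(4)); goal(P,Rg)
E
```

```text
[ 0.6378 -0.1115  0.2175]
mm [-0.1 -7.6 75.7] rv [ 0.4507 -0.0023  0.0053] deg 25.8
```

```bash
python3 -m creep '[[[0,0,-2,15,0.1,0,0.001],[0,0,-3,30,0.2,0,0.002],[0,0,-5,47,0.3,-0.001,0.003],[0,0,-6.5,64,0.4,-0.002,0.004],[0,0,-7.5,75.5,0.451,-0.002,0.005]]]'
python3 -m creep '[[[0,0,0,0,0,0,0],[0,0,0,0,0,0,0],[0,0,0,0,0,0,0],[0,0,0,0,0,0,0],[0,0,0,0,0,0,0]]]'
python3 - <<'E'
from h import *
P,Rg=target(np.radians(19),.14); goal(P,Rg)
a,_=snap('side','s5.png'); b,_=snap('top','t5.png'); c,p=snap('wrist','w5.png')
o=np.zeros((600,800,3),np.uint8)
o[:300,:400]=cv2.resize(a[70:295,200:500],(400,300),interpolation=cv2.INTER_CUBIC)
o[:300,400:]=cv2.resize(b[130:280,270:470],(400,300),interpolation=cv2.INTER_CUBIC)
o[300:600,:400]=cv2.resize(c[80:384],(400,300)) 
o[300:600,400:]=cv2.resize(c[130:280,200:400],(400,300),interpolation=cv2.INTER_CUBIC)
cv2.imwrite('pics/v5.png',o)
print(proj(p,lens(np.radians(19))[2]))
E
```

```text
time: 6.55
position: [0.6371, -0.1154, 0.219]
tool_rot: [2.791, -0.352, -0.055]
ft_force: [0.7, -0.4, -0.5]
grip_width: 0.145
time: 7.05
position: [0.6385, -0.1109, 0.2173]
tool_rot: [2.789, -0.343, -0.058]
ft_force: [-0.5, 0.4, -0.7]
grip_width: 0.147
mm [-0.6  0.8 -0. ] rv [ 0.0017 -0.0002  0.0012] deg 0.1
[448.80828335 227.61656095]
```

View pics/v5.png

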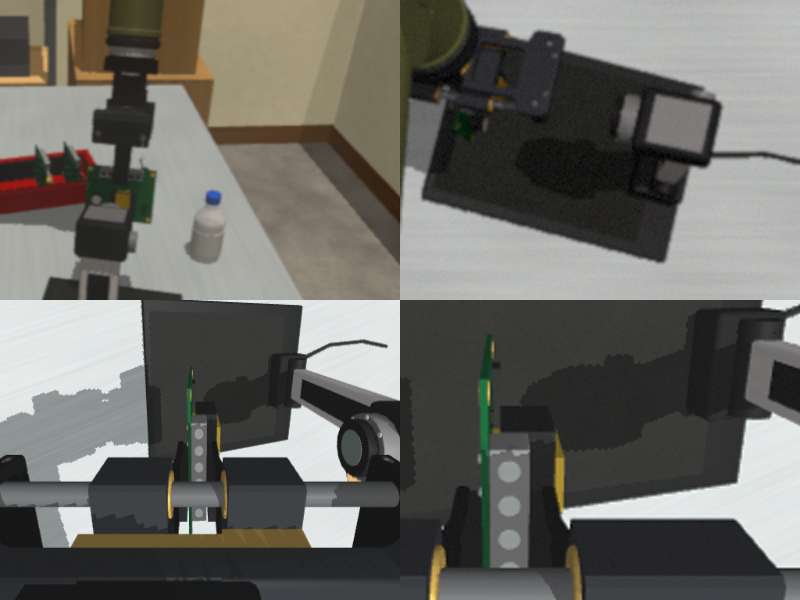

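The side view shows the board hanging in front of the head, with strip up and transformer toward the lens. The glass is at about (448,230) in the wrist image against a predicted (449,228). Next I'll check the board's own edges against the intended pose, enlarged.

```bash
python3 - <<'E'
from h import *
a,p=load('s5.png'); w,pw=load('w5.png'); P,r=cur(); M=r.as_matrix(); bx,by,bz=M[:,1],None,-M[:,2]; by=np.cross(bz,bx)
O=P-.057*bz-.0055*bx
cs=[(-.001,sy*.05,z) for sy,z in [(-1,0),(1,0),(1,.08),(-1,.08)]]
cs2=[(1e-3,sy*.05,z) for sy,z in [(-1,0),(1,0),(1,.08),(-1,.08)]]
W=lambda c:O+c[0]*bx+c[1]*by+c[2]*bz
for c in cs2: print(c,proj(p,W(c)).round(1),proj(pw,W(c)).round(1))
x0,y0,s=250,175,6
o=cv2.resize(a[y0:y0+85,x0:x0+85],None,fx=s,fy=s,interpolation=cv2.INTER_CUBIC)
for c in cs2: u=(proj(p,W(c))-[x0-.5,y0-.5])*s; cv2.drawMarker(o,tuple(int(v) for v in u),(0,0,255),1,12)
x1,y1=200,120
q=cv2.resize(w[y1:y1+200,x1:x1+70],None,fx=2.9,fy=2.9,interpolation=cv2.INTER_CUBIC)
for c in cs2: u=(proj(pw,W(c))-[x1-.5,y1-.5])*2.9; cv2.drawMarker(q,tuple(int(v) for v in u),(0,0,255),1,12)
O2=np.zeros((600,760,3),np.uint8);O2[:510,:510]=o;O2[:580,530:530+203]=q
cv2.imwrite('pics/c5.png',O2)
E
```

```text
(0.001, -0.05, 0) [262.2 232.4] [247.  260.3]
(0.001, 0.05, 0) [312.8 238.1] [246.5 145.5]
(0.001, 0.05, 0.08) [316.8 198.1] [243.4 168.1]
(0.001, -0.05, 0.08) [265.3 192.9] [244.7 330.2]
```

View pics/c5.png

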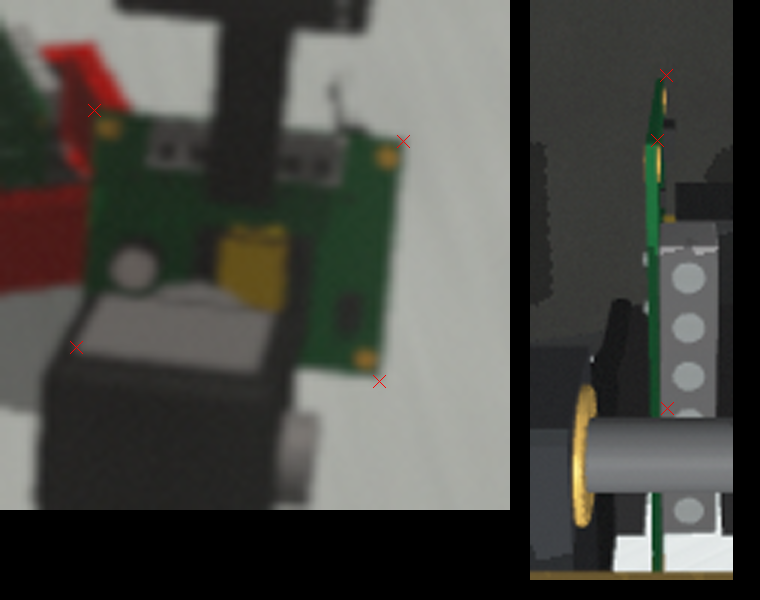

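The measured board corners agree with the intended pose to about 1 to 2 mm, and the top edge lies on its predicted line, so it is level. I'll settle briefly and hand in.

```bash
python3 -m creep '[[[0,0,0,0,0,0,0],[0,0,0,0,0,0,0],[0,0,0,0,0,0,0]]]'
python3 - <<'E'
from h import *
P,Rg=target(np.radians(19),.14); goal(P,Rg); print(np.abs(ctrl.get_state()['qd']).max())
print(ctrl.close_job())
E
```

```text
time: 7.5
position: [0.638, -0.1127, 0.2175]
tool_rot: [2.789, -0.347, -0.058]
ft_force: [-0.7, 0.5, -1.5]
grip_width: 0.143
mm [-0.5 -1.1 -0.4] rv [ 0.0013  0.0004 -0.0015] deg 0.1
0.002111630245349775
the job is handed in; nothing more can be done
None
```

I pinched the power board by its terminal strip at 40 N, lifted it straight out of the tote and turned it to face the inspection camera. I handed the job in at 7.5 s with the board still held there.

**Last checks:**
- **Tool pose:** the tool was within about 1.3 mm and 0.1° of the computed pose and still. The jaw opening of about 12.5 mm fits the 13 mm grip.
- **Camera tilt:** I measured the head at about 19° down. Separate estimates ranged from 18° to 21°. The glass appeared within about 2 px of where I predicted it in the last wrist picture.
- **Board pose:** the top edge and strip lay level on their predicted line. The wrist view put the board about 1–2 mm off the intended pose.
- **Disagreement:** in the side view the lower corner was about 1 px (roughly 2 mm) from its prediction. The wrist view showed no matching tilt, so I made no correction.
- **Bystanders:** the other two boards were still in their grooves after the lift. I did not measure the bottle, reel or screwdriver again at the end. Nothing in the force readings suggested contact with them or the camera.

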